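# Unclip the stop block's pin

## Task

Free the stop block on the cutting jig for resetting: pull the looped spring clip sideways out of the upright pin that goes through the stop block (the small wooden block sitting on top of the fence), and put the clip in the shallow steel tray so that it lies down flat inside it. Leave the clip on the other, lower pin where it is.

Things in the scene. Friction and masses are not known exactly. Their poses are not given: they have to be found in the camera images.
- clip_loop (a point): Middle of the loop of the stop block's R-shaped clip, 6 mm steel wire, 104 mm long, about 64 g; grip here from above across x: the loop is 36 mm wide, straight sides 20 mm along y, about 85 mm above the table, may droop a little. y runs level along the leg from loop to tip, z up. Pull 50 mm or more along -y; its spring arm (-x side) snaps off the 22 mm pin at a few N. The pin's axis is at y +48, x +6 mm.
- clip_tip (a point): Free tip of the same clip's straight leg: 78 mm along y and 6 mm along x from the loop's middle; same axes. Leg and tip start through the pin; the pin's top is 16 mm above the clip. The stop block under the clip is 60 x 40 (along y) x 30 mm on a fence 40 mm wide; both end 20 mm short of the pin's axis, so under the loop it is free down to the 18 mm baseboard.
- tray: Shallow open sheet-steel tray, fixed on the table: 210 mm along its x, 170 mm along its y, 30 mm high, walls and floor 3 mm. Origin at the centre of its underside, z up. A loose bolt, 45 mm long and 20 mm thick at the head, lies in it along y near its +x end (beyond x = 60 mm); the rest is empty.
- other_loop (a point): Middle of the loop of the other clip, of the same kind and with the same axes, which must stay in its pin: the lower pin, with no stop block, 140 mm along the fence (x) from the stop block's pin on either side of it. About 55 mm above the table.
Not all that is in view belongs to the job. Leave any blue or green look-alike of the part that bears clip_loop alone.

How it is judged:
By the outcome, as a careful person would: the job done as asked, in the order asked, and still so for the second after the job is handed in, with the robot touching nothing.
It also fails if it takes over 35 s, if anything falls off the work surface, if the arm or the gripper's body presses on something with over 40 N, if the wrist force passes 120 N, or if a joint passes its speed limit or range.

## Robot

A 6-joint arm with a two-finger parallel gripper is mounted at the origin on the work surface. World frame = base frame: x ahead of the robot, y to its left, z up, the work surface at z = 0. Lengths are in mm, angles in rad, forces in N, time in s.
With the tool pointing down it reaches from about 400 to 925 mm from the base axis. Payload 12.5 kg.
Tool frame: the origin (TCP) lies at the very end of the fingers, on their centre line; the grasp point (between the pads) lies grip_depth behind it (grip_depth is the distance from the TCP to the grasp point, in mm); z points along the fingers, y is the line along which they close (so a half turn about z gives the same grasp; the last joint's range is limited). The gripper opens to 95 mm and grips with 3 to 60 N. Pads are 20 mm wide; open, the fingers measure 119 mm over their backs; the gripper's body (75 mm by 180 mm) begins 59 mm behind the grasp point.
Start: joints at [-1.304, 0.491, 1.559, -0, 1.092, -0.106], TCP at [227.665, -582.082, 177.661] pointing down, gripper open.
Joint ranges: [-3.1, 3.1], [-0.84, 2.19], [0.05, 2.79], [-1.13, 4.28], [0.06, 2.93], [-2.69, 2.69]. Speed limits (rad/s): [2.22, 2.22, 2.79, 3.14, 3.14, 3.14].

## Interface

Orientations are given as [roll, pitch, yaw] about the fixed x, y, z axes, in that order (R = Rz(yaw) Ry(pitch) Rx(roll)).
In Python, from cell import state, read_camera, job_done, grip_depth gives the robot as it stands.
- The arm moves only by the tool drive_tool, never from a script. Its argument "targets" is a list of rows, each an object with "jaw": the opening, from 0 (shut) to 1 (fully open); "travel": the shift along the tool's x, y, z in m, a list of three; "twist": the turn about the tool's z in rad. In form: [{"jaw": jaw, "travel": [tx, ty, tz], "twist": twist}, ...]. A call has 1 to 8 rows; each row is the pose to reach, as a shift and turn from the pose commanded when the call began, along the tool's axes at that moment; what a row does not reach only later rows make up. A row lasts 1/12 s, in which the tool goes at most 41.7 mm and 7.16 degrees, less where a joint would pass 70% of its speed; a pose out of reach is approached as far as the arm can. A call with a gripper value outside its range is refused whole. The fingers move at their own pace and stop on an object; the grip force is fixed at half the most. Time passes only in rows, so rows that repeat a pose let the fingers close. It gives the time, the measured TCP pose, the force, the opening and the grip force at its end, in the units of the state.
- state(): the state, without advancing time (a new reading comes with each control period).
- read_camera(name): name is "side" or "top" or "wrist"; returns a dict with "frame" (420x560x3 uint8, red, green, blue), "fx", "fy", "cx", "cy" (pixels), "k1" (the pictures are not rectified: a ray, as slopes to the right and down, at radius r is drawn at 1 + k1 r^2 times it, then the intrinsics apply), "R" (3x3) and "t" (3): a world point X has camera coordinates R X + t. Camera axes: x right, y down, z forward; pixel columns grow to the right and rows downward; lengths in mm; the calibration is good to about 2 mm. A picture is of the moment at which its call begins. There is no depth.
- job_done(): hands the job in; it is judged then, once.
The state is a dict: "t": time; "joints": joint angles; "qvel": joint speeds; "tau": joint torques, N m; "eef_pos": TCP position; "tcp_rot": TCP orientation; "ft_force": force on the tool from outside, world axes, zero at the start; "moment": the same for the moment, N m; "opening": opening from 0.0 (shut) to 1.0 (fully open); "grip_force": force on a finger pad.
Only numpy, scipy, OpenCV 4.12 (cv2) and the standard library are available. Lean on these libraries where they do the work, as an engineer would, in place of code of your own. Each camera call takes 0.05 s, during which the arm holds its last target. There are 200 camera calls.

## Working session

There is one attempt and no reset: what is moved stays moved. The work goes in short steps, Python scripts to look and compute and a tool call to move; the robot and the scene stay as the last step left them, time stands still between calls to the robot, and variables do not carry over. Pictures are saved under pics/ and viewed, at most 10 in all, crops included, and the job is handed in when it is done.

Besides the shell and the picture viewer there is one more tool, called after "Call:" by a JSON object that holds its "op" and its "data". drive_tool: Moves the arm, as the interface text tells. Its arguments: {"type":"object","properties":{"targets":{"type":"array"}},"required":["targets"]}

```bash
mkdir -p pics; ls
cat > h.py <<'E'
import numpy as np, cv2
from cell import state, read_camera, job_done, grip_depth
def save(c,n):
    cv2.imwrite(n,cv2.cvtColor(c["frame"],cv2.COLOR_RGB2BGR))
def ray(c,u,v):
    d=np.array([(u-c["cx"])/c["fx"],(v-c["cy"])/c["fy"]]); s=d.copy()
    for _ in range(30): s=d/(1+c["k1"]*(s@s))
    R=np.array(c["R"]);t=np.array(c["t"])
    w=R.T@np.array([s[0],s[1],1]); return -R.T@t,w/np.linalg.norm(w)
def onz(c,u,v,z):
    o,d=ray(c,u,v); return o+d*(z-o[2])/d[2]
def proj(c,X):
    p=np.array(c["R"])@np.array(X)+np.array(c["t"]); s=p[:2]/p[2]; s=s*(1+c["k1"]*(s@s))
    return np.array([c["fx"]*s[0]+c["cx"],c["fy"]*s[1]+c["cy"]])
def two(c1,p1,c2,p2):
    o1,d1=ray(c1,*p1);o2,d2=ray(c2,*p2)
    a=np.linalg.lstsq(np.stack([d1,-d2],1),o2-o1,rcond=None)[0]
    A=o1+a[0]*d1;B=o2+a[1]*d2; return (A+B)/2,np.linalg.norm(A-B)
E
python3 - <<'E'
from h import *
import pickle
cs={n:read_camera(n) for n in("top","side")}
pickle.dump(cs,open("c0.pkl","wb"))
im=np.vstack([cs["top"]["frame"],cs["side"]["frame"]])
for n in cs: save(cs[n],f"pics/{n}0.png"); print(n,onz(cs[n],280,210,0),ray(cs[n],280,210))
print(state(),grip_depth)
E
```

```text
pics
top [ 5.89530960e+02 -1.34042441e+01 -1.13686838e-13] (array([496.17447314, -52.43188596, 922.25489871]), array([ 0.10062253,  0.04206521, -0.99403502]))
side [ 647.91634051 -152.69618821    0.        ] (array([270.37153793, 776.73656635, 646.68531108]), array([ 0.31631805, -0.77870588, -0.54181182]))
{'t': 0.1, 'joints': array([-1.30358378e+00,  4.91484256e-01,  1.55943041e+00, -1.73815910e-05,
        1.09171381e+00, -1.05624848e-01]), 'qvel': array([ 0.00087702, -0.00139524, -0.00106799,  0.00078945, -0.00117845,
       -0.00054787]), 'tau': array([ 2.53389495e-03, -6.13624549e+01, -2.58607239e+01,  6.93965494e-02,
        4.69689653e-02, -6.34172966e-05]), 'eef_pos': array([ 227.59045537, -581.79023715,  177.11511472]), 'tcp_rot': array([-3.14056098e+00, -9.38741978e-05,  3.72845363e-01]), 'ft_force': array([-0.16315865,  0.14347342,  0.4847987 ]), 'moment': array([ 0.01448501, -0.03107517, -0.03007848]), 'grip_force': 0.0, 'opening': 1.0055132849316526} 18.8
```

View pics/top0.png

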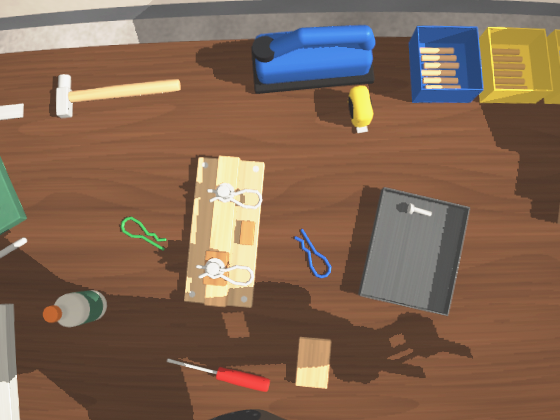

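View pics/side0.png

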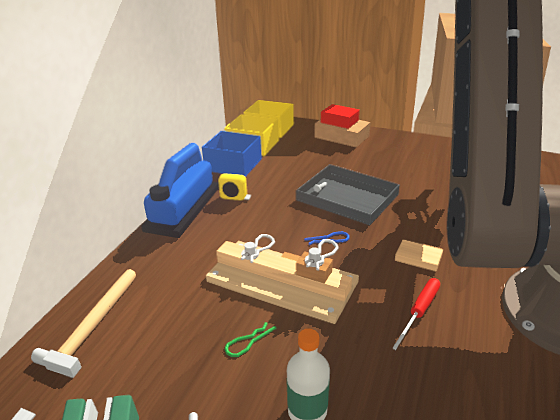

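Run:
```python
from h import *
import pickle
cs=pickle.load(open("c0.pkl","rb"))
a=cs["top"]["frame"][150:310,170:290]; b=cs["side"]["frame"][215:325,200:370]
a=cv2.resize(a,None,fx=3.3,fy=3.3,interpolation=cv2.INTER_CUBIC)
b=cv2.resize(b,None,fx=2.3,fy=2.3,interpolation=cv2.INTER_CUBIC)
o=np.zeros((530,800,3),np.uint8); o[:a.shape[0],:a.shape[1]]=a; o[:b.shape[0],400:400+b.shape[1]]=b
cv2.imwrite("pics/crop.png",o[:,:,::-1])
c=cs["top"]
for n,p,z in [("pinA",(214,268),100),("loopA",(243,274),85),("pinB",(224,191),70),("loopB",(252,198),55)]: print(n,onz(c,*p,z).round())
for p in [(384,190),(468,207),(448,314),(362,295)]: print("tray",onz(c,*p,30).round())
```

```text
pinA [480.  98. 100.]
loopA [469.  49.  85.]
pinB [619.  86.  70.]
loopB [607.  36.  55.]
tray [ 622. -212.   30.]
tray [ 588. -373.   30.]
tray [ 387. -327.   30.]
tray [ 426. -166.   30.]
```

View pics/crop.png

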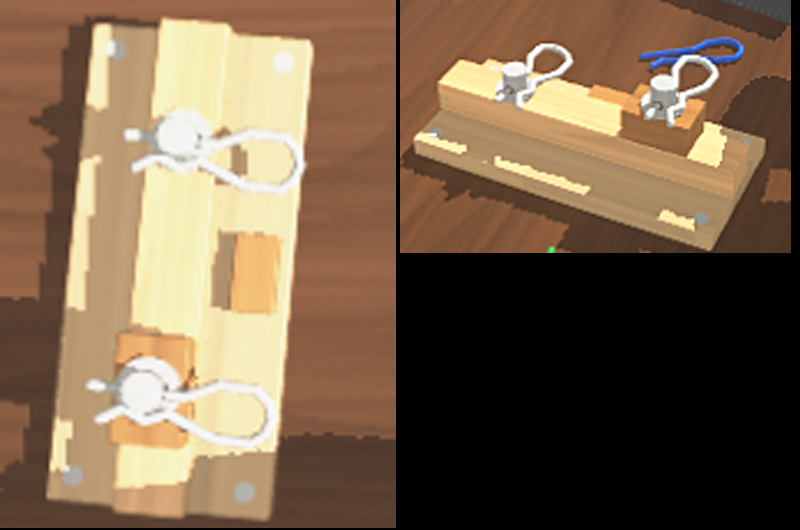

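Candidates in the top view are the stop-block clip at (243,274), the lower-pin clip at (252,198), the blue look-alike at (313,255) and the green one at (143,233). The crop shows that the clip at (243,274) goes through the taller pin in the orange-brown stop block on the fence, so that is the target. The lower pin at (224,191) has no stop block.

Call:
{"op": "drive_tool", "data": {"targets": [{"jaw":0.7,"travel":[0.27,-0.2,0],"twist":-0.9},{"jaw":0.7,"travel":[0.27,-0.2,0],"twist":-0.9},{"jaw":0.7,"travel":[0.27,-0.2,0],"twist":-0.9},{"jaw":0.7,"travel":[0.27,-0.2,0],"twist":-0.9},{"jaw":0.7,"travel":[0.27,-0.2,0],"twist":-0.9},{"jaw":0.7,"travel":[0.27,-0.2,0],"twist":-0.9},{"jaw":0.7,"travel":[0.27,-0.2,0],"twist":-0.9},{"jaw":0.7,"travel":[0.27,-0.2,0],"twist":-0.9}]}}

```text
t: 0.77
eef_pos: [405.4, -297.8, 177.6]
tcp_rot: [-3.141, -0.0, 1.28]
ft_force: [0.2, -0.2, -0.2]
opening: 0.7
grip_force: 0.0
```

Call:
{"op": "drive_tool", "data": {"targets": [{"jaw":0.7,"travel":[0.331,-0.038,0.012],"twist":-0.212},{"jaw":0.7,"travel":[0.331,-0.038,0.012],"twist":-0.212},{"jaw":0.7,"travel":[0.331,-0.038,0.012],"twist":-0.212},{"jaw":0.7,"travel":[0.331,-0.038,0.012],"twist":-0.212},{"jaw":0.7,"travel":[0.331,-0.038,0.012],"twist":-0.212},{"jaw":0.7,"travel":[0.331,-0.038,0.012],"twist":-0.212},{"jaw":0.7,"travel":[0.331,-0.038,0.012],"twist":-0.212},{"jaw":0.7,"travel":[0.331,-0.038,0.012],"twist":-0.212}]}}

```text
t: 1.43
eef_pos: [465.5, 29.9, 165.5]
tcp_rot: [-3.142, 0.0, 1.485]
ft_force: [1.3, -0.1, 0.3]
opening: 0.698
grip_force: 0.0
```

Run:
```python
from h import *
import pickle
w=read_camera("wrist");s=read_camera("side");pickle.dump((w,s),open("c1.pkl","wb"))
o=np.zeros((420,800,3),np.uint8);o[:,:560]=w["frame"]
b=cv2.resize(s["frame"][230:290,290:350],(240,240),interpolation=cv2.INTER_CUBIC);o[:240,560:]=b
cv2.imwrite("pics/w1.png",o[:,:,::-1])
print(state()["eef_pos"],state()["tcp_rot"],proj(w,[470,50,85]),proj(w,[480,98,101]))
```

```text
[465.75931663  32.52684675 165.31829563] [-3.14118554e+00 -5.65694550e-04  1.49056174e+00] [286.67719974 182.16256658] [293.64808424 130.0137731 ]
```

View pics/w1.png

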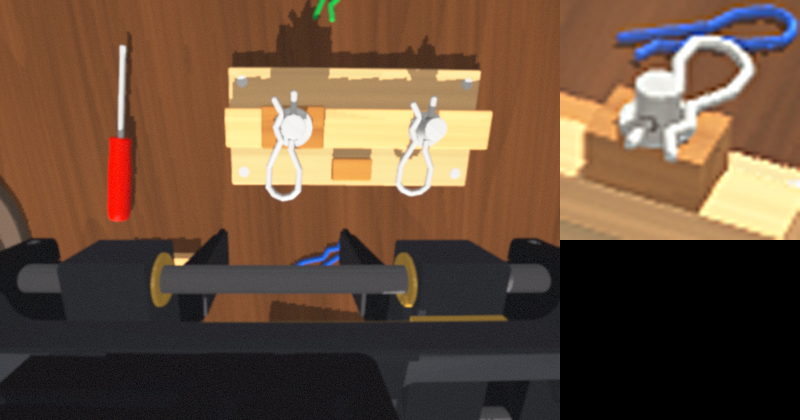

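Run:
```python
from h import *
import pickle
w,s=pickle.load(open("c1.pkl","rb"));t=pickle.load(open("c0.pkl","rb"))["top"]
f=w["frame"][140:210,255:315].astype(int)
def hole(c,r0,r1,c0,c1,near):
    f=c["frame"][r0:r1,c0:c1].astype(int)
    m=((f.min(2)>130)&(f.max(2)-f.min(2)<32)).astype(np.uint8)
    n,l,st,ce=cv2.connectedComponentsWithStats(1-m,connectivity=4)
    for i in range(1,n):
        if st[i,4]>25: print(st[i],ce[i]+[c0,r0])
for c,b in((w,(140,210,255,315)),(t,(255,292,222,262)),(s,(235,272,305,345))): hole(c,*b,None); print()
P=[(284,173),(244.5,274.5),(328,248)]
for z in(80,85,90): print(z,onz(w,*P[0],z).round(1),onz(t,*P[1],z).round(1))
print(two(w,P[0],s,P[2]),two(t,P[1],s,P[2]))
print(onz(w,284,200,85),onz(w,266.5,178,85),onz(w,301.5,178,85),onz(w,293,127,101),onz(w,293,94,85))
```

```text
[   0    0   60   70 2416] [284.87789735 177.21316225]
[ 16   4  25  51 914] [283.28446389 172.20787746]

[  0   0  40  37 951] [243.53732913 272.14931651]
[  1  13  28  15 282] [238.10283688 274.84751773]

[  0   0  40  37 931] [326.82491944 253.13641246]
[ 15   7  16  14 141] [326.58156028 247.80141844]

80 [468.1  58.4  80. ] [467.6  47.   80. ]
85 [468.2  59.   85. ] [467.7  46.4  85. ]
90 [468.2  59.7  90. ] [467.9  45.8  90. ]
(array([466.49058371,  57.73982412,  78.96173672]), np.float64(3.4342918090156855)) (array([467.31673081,  48.00155155,  71.76840831]), np.float64(0.05903488058798141))
[465.91602318  32.67418528  85.        ] [451.02313955  55.6990596   85.        ] [484.52867058  52.79918203  85.        ] [479.63748779 100.59823846 101.        ] [482.43548925 129.66720169  85.        ]
```

Run:
```python
from h import *
import pickle
w,s=pickle.load(open("c1.pkl","rb"));t=pickle.load(open("c0.pkl","rb"))["top"]
print(two(w,(283.3,172.2),s,(326.6,247.8)),two(t,(238.1,274.8),s,(326.6,247.8)),onz(t,238.1,274.8,82),onz(w,283.3,172.2,82))
f=t["frame"][274,240:265]; print(f.tolist())
print([onz(t,u,274.5,82).round(1).tolist() for u in (252,254,256)])
```

```text
(array([467.33729461,  59.21032161,  80.33264996]), np.float64(0.4093857305059751)) (array([467.20411362,  58.46560077,  79.8286526 ]), np.float64(0.24217951283231934)) [467.16227932  58.14792293  82.        ] [467.55245477  59.48599982  82.        ]
[[247, 238, 190], [247, 238, 190], [247, 237, 189], [247, 237, 187], [247, 237, 187], [247, 236, 188], [247, 236, 188], [247, 237, 187], [247, 237, 189], [247, 237, 187], [208, 192, 174], [242, 241, 237], [247, 247, 247], [247, 246, 238], [243, 221, 170], [152, 112, 82], [131, 89, 66], [135, 92, 66], [135, 93, 66], [136, 93, 66], [136, 93, 66], [137, 93, 66], [137, 92, 66], [137, 93, 67], [137, 93, 66]]
[[467.6, 33.5, 82.0], [467.5, 30.0, 82.0], [467.5, 26.4, 82.0]]
```

Call:
{"op": "drive_tool", "data": {"targets": [{"jaw":0.7,"travel":[0.021,0,0.02],"twist":0},{"jaw":0.7,"travel":[0.021,0,0.04],"twist":0},{"jaw":0.7,"travel":[0.021,0,0.04],"twist":0}]}}

```text
t: 1.78
eef_pos: [465.8, 49.0, 123.0]
tcp_rot: [-3.137, 0.0, 1.486]
ft_force: [0.2, -0.2, -1.4]
opening: 0.699
grip_force: 0.0
```

Call:
{"op": "drive_tool", "data": {"targets": [{"jaw":0.7,"travel":[0.002,0.002,0.03],"twist":0},{"jaw":0.7,"travel":[0.002,0.002,0.058],"twist":0},{"jaw":0.7,"travel":[0.002,0.002,0.058],"twist":0},{"jaw":0.7,"travel":[0.002,0.002,0.058],"twist":0}]}}

```text
t: 2.12
eef_pos: [469.3, 49.8, 67.7]
tcp_rot: [-3.139, 0.0, 1.484]
ft_force: [0.1, 0.7, 0.9]
opening: 0.702
grip_force: 0.0
```

Run:
```python
from h import *
w=read_camera("wrist");s=read_camera("side")
o=np.zeros((420,800,3),np.uint8);o[:,:560]=w["frame"]
o[:240,560:]=cv2.resize(s["frame"][210:290,280:360],(240,240),interpolation=cv2.INTER_CUBIC)
cv2.imwrite("pics/w2.png",o[:,:,::-1]);st=state();print(st["eef_pos"],st["tcp_rot"],st["ft_force"])
```

```text
[470.39706685  49.98991182  69.12046405] [3.14021031e+00 2.53329049e-05 1.48406440e+00] [ 0.10448383 -0.45589591 -0.75555118]
```

View pics/w2.png

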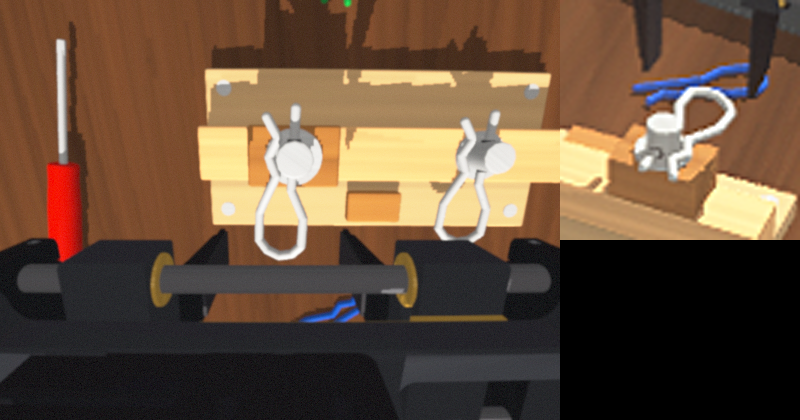

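Run:
```python
from h import *
w=read_camera("wrist");s=read_camera("side");p=state()["eef_pos"];print(p)
R=np.array(w["R"]);print("cam",-R.T@w["t"],R.round(3).tolist())
for dx in(-33,0,33):
  for dz in (0,20): q=p+[dx*.996,-dx*.086,dz];print(dx,dz,proj(w,q),proj(s,q))
print(two(w,(282,235),s,(280+147/3,210+95/3)))
print(proj(w,[467.3,59,80]),proj(s,[467.3,59,80]))
# finger tips seen
print(two(w,(225,232),s,(345,242)),two(w,(342,232),s,(310,233)),two(w,(342,232),s,(345,242)))
```

```text
[470.47830265  50.18773897  69.2057432 ]
cam [475.68196808 116.73033089 276.08728748] [[0.996, -0.087, 0.001], [-0.085, -0.967, 0.239], [-0.02, -0.238, -0.971]]
-33 0 [238.2111096  228.01443556] [341.96437602 253.57702657]
-33 20 [233.80053492 237.39957191] [342.4488539  245.32519387]
0 0 [284.01221067 227.97388522] [326.11055835 249.36221276]
0 20 [284.09593017 237.36081887] [326.39837238 241.15929017]
33 0 [329.79895977 227.91026748] [310.62471509 245.23519236]
33 20 [334.37371966 237.28196179] [310.7259692  237.08392284]
(array([467.24469553,  50.88940558,  88.83444991]), np.float64(4.33052273935863))
[278.26564193 220.91646487] [326.53861271 247.88093004]
(array([433.42042113,  60.20299316, 102.24337854]), np.float64(4.2868976121500335)) (array([504.0627873 ,  55.68068302, 104.75563196]), np.float64(3.4580492036257224)) (array([470.34794241,  50.78209121,  97.82625953]), np.float64(72.76936443159232))
```

Run:
```python
from h import *
s=read_camera("side");w=read_camera("wrist")
a=cv2.resize(s["frame"][200:280,280:370],None,fx=5,fy=5,interpolation=cv2.INTER_CUBIC)
b=cv2.resize(w["frame"][200:300,200:370],None,fx=2,fy=2,interpolation=cv2.INTER_CUBIC)
o=np.zeros((400,790,3),np.uint8);o[:,:450]=a;o[:200,450:]=b
o=np.clip(o.astype(int)*2,0,255).astype(np.uint8)
cv2.imwrite("pics/w3.png",o[:,:,::-1])
```

```text
(no output)
```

View pics/w3.png

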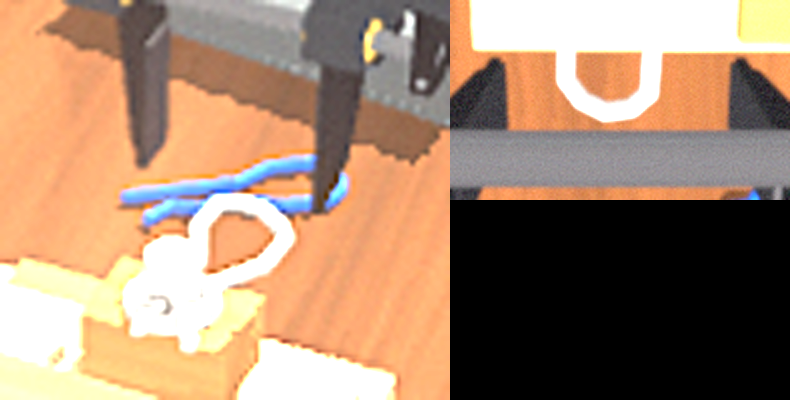

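The side view shows the fingertips at about (309,233) and (344,242), some 25 mm higher than the reported TCP would put them. They look to be above the loop at (327,248), so I'll test by closing gently here.

Call:
{"op": "drive_tool", "data": {"targets": [{"jaw":0.3,"travel":[0,-0.001,0.002],"twist":0},{"jaw":0.3,"travel":[0,-0.001,0.002],"twist":0},{"jaw":0.3,"travel":[0,-0.001,0.002],"twist":0},{"jaw":0.3,"travel":[0,-0.001,0.002],"twist":0},{"jaw":0.3,"travel":[0,-0.001,0.002],"twist":0},{"jaw":0.3,"travel":[0,-0.001,0.002],"twist":0}]}}

```text
t: 2.92
eef_pos: [468.7, 50.6, 65.6]
tcp_rot: [-3.142, 0.0, 1.485]
ft_force: [-0.1, 0.8, -0.2]
opening: 0.339
grip_force: 0.0
```

Call:
{"op": "drive_tool", "data": {"targets": [{"jaw":0.25,"travel":[0,0,0],"twist":0},{"jaw":0.25,"travel":[0,0,0],"twist":0}]}}

```text
t: 3.08
eef_pos: [468.7, 50.6, 65.6]
tcp_rot: [-3.142, 0.0, 1.485]
ft_force: [0.5, 0.1, 0.6]
opening: 0.264
grip_force: 0.0
```

Run:
```python
from h import *
s=read_camera("side");w=read_camera("wrist");print(state()["eef_pos"],state()["opening"],state()["grip_force"])
a=cv2.resize(s["frame"][200:280,280:370],None,fx=5,fy=5,interpolation=cv2.INTER_CUBIC)
b=cv2.resize(w["frame"][170:300,200:370],None,fx=2,fy=2,interpolation=cv2.INTER_CUBIC)
o=np.zeros((400,790,3),np.uint8);o[:,:450]=a;o[:260,450:]=b
o=np.clip(o.astype(int)*1.6,0,255).astype(np.uint8)
cv2.imwrite("pics/w4.png",o[:,:,::-1])
```

```text
[468.66542387  50.59230489  65.58687934] 0.2498312538050249 0.0
```

View pics/w4.png

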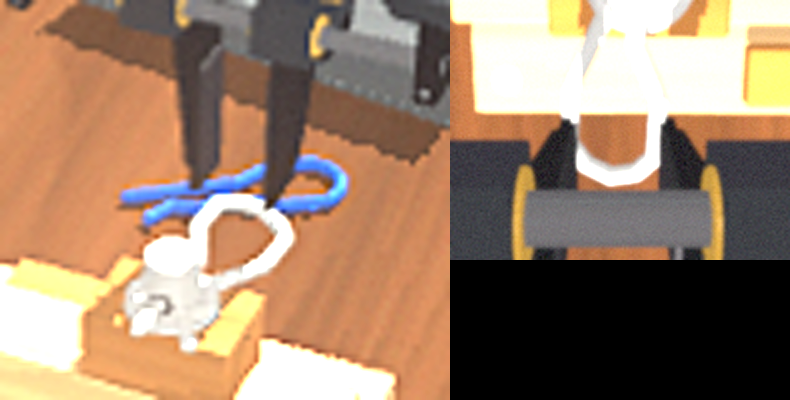

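Run:
```python
from h import *
import pickle
w=read_camera("wrist");s=read_camera("side");t=pickle.load(open("c0.pkl","rb"))["top"]
st=state();print(st["eef_pos"],st["joints"])
print("pin in side",proj(s,[480,99,101]),"seen",280+170/5,200+243/5)
# baseboard screws, wrist picture w2 vs top crop
W=[(223,88),(532,92),(228,209),(510,203)]
T=[(170+72/3.3,150+475/3.3),(170+115/3.3,150+48/3.3),(170+244/3.3,150+491/3.3),(170+283/3.3,150+62/3.3)]
for a,b in zip(W,T): print(onz(w,*a,18).round(),onz(t,*b,18).round())
print(two(w,(311,229),s,(321,238)),two(w,(260,229),s,(334,241.4)))
R=np.array(w["R"]);print("cam",-R.T@w["t"])
```

```text
[468.66410713  50.59720306  65.60464085] [-3.26587144e-02  4.42317596e-01  2.04594019e+00 -1.41315332e-04
  6.53355334e-01  5.34546223e-02]
pin in side [314.09377289 249.89515536] seen 314.0 248.6
[429. 156.  18.] [429. 156.  18.]
[678. 133.  18.] [679. 132.  18.]
[420.  57.  18.] [420.  56.  18.]
[667.  41.  18.] [669.  32.  18.]
(array([482.58847723,  58.57805932,  99.62028398]), np.float64(6.734791030587168)) (array([453.86144931,  61.81878304, 100.36179796]), np.float64(3.038096103750573))
cam [474.19814901 117.31497134 272.56320734]
```

The fingers passed above the loop without touching it. Triangulated, the real fingertips sit at z≈100 while the reported TCP is 66, an offset of about 33 mm. I'll reopen, descend that much further and grip.

Call:
{"op": "drive_tool", "data": {"targets": [{"jaw":0.65,"travel":[0,0,0],"twist":0},{"jaw":0.65,"travel":[0,0,0],"twist":0},{"jaw":0.65,"travel":[0,0,0],"twist":0},{"jaw":0.65,"travel":[0,0,0],"twist":0},{"jaw":0.65,"travel":[0,0,0],"twist":0},{"jaw":0.65,"travel":[0,0,0.015],"twist":0},{"jaw":0.65,"travel":[0,0,0.033],"twist":0},{"jaw":0.65,"travel":[0,0,0.033],"twist":0}]}}

```text
t: 3.95
eef_pos: [467.5, 50.6, 30.7]
tcp_rot: [-3.138, 0.0, 1.485]
ft_force: [-0.4, -0.5, 0.1]
opening: 0.646
grip_force: 0.0
```

Call:
{"op": "drive_tool", "data": {"targets": [{"jaw":0.2,"travel":[0,0,0],"twist":0},{"jaw":0.2,"travel":[0,0,0],"twist":0},{"jaw":0.2,"travel":[0,0,0],"twist":0},{"jaw":0.2,"travel":[0,0,0],"twist":0},{"jaw":0.2,"travel":[0,0,0],"twist":0},{"jaw":0.2,"travel":[0,0,0],"twist":0}]}}

```text
t: 4.45
eef_pos: [468.9, 50.6, 33.0]
tcp_rot: [3.141, 0.0, 1.485]
ft_force: [-0.6, -0.4, 1.4]
opening: 0.356
grip_force: 30.0
```

Call:
{"op": "drive_tool", "data": {"targets": [{"jaw":0.2,"travel":[-0.01,0,0],"twist":0},{"jaw":0.2,"travel":[-0.02,0,0],"twist":0},{"jaw":0.2,"travel":[-0.03,0,0],"twist":0},{"jaw":0.2,"travel":[-0.04,0,0],"twist":0},{"jaw":0.2,"travel":[-0.05,0,0],"twist":0},{"jaw":0.2,"travel":[-0.06,0,0],"twist":0},{"jaw":0.2,"travel":[-0.07,0,0],"twist":0},{"jaw":0.2,"travel":[-0.075,0,0],"twist":0}]}}

```text
t: 5.12
eef_pos: [462.2, -25.6, 32.6]
tcp_rot: [3.142, 0.0, 1.484]
ft_force: [-0.5, -0.1, -0.4]
opening: 0.356
grip_force: 30.0
```

Call:
{"op": "drive_tool", "data": {"targets": [{"jaw":0.2,"travel":[-0.01,0,-0.03],"twist":0},{"jaw":0.2,"travel":[-0.03,0,-0.07],"twist":0},{"jaw":0.2,"travel":[-0.03,0,-0.08],"twist":0},{"jaw":0.2,"travel":[-0.03,0,-0.08],"twist":0}]}}

```text
t: 5.45
eef_pos: [461.0, -55.4, 115.4]
tcp_rot: [3.136, 0.001, 1.483]
ft_force: [-0.6, 0.8, -0.5]
opening: 0.358
grip_force: 30.0
```

Run:
```python
from h import *
s=read_camera("side");w=read_camera("wrist");print(state()["eef_pos"],state()["tcp_rot"],state()["grip_force"])
a=cv2.resize(s["frame"][150:300,230:400],None,fx=2.3,fy=2.3,interpolation=cv2.INTER_CUBIC)
b=cv2.resize(w["frame"],None,fx=.72,fy=.72)
o=np.zeros((360,800,3),np.uint8);o[:a.shape[0],:a.shape[1]]=a;o[:b.shape[0],395:395+b.shape[1]]=b
cv2.imwrite("pics/w5.png",o[:,:,::-1])
```

```text
[459.51644906 -54.19685479 112.57419519] [3.14086984e+00 1.74141181e-04 1.48430870e+00] 29.997706934809685
```

View pics/w5.png

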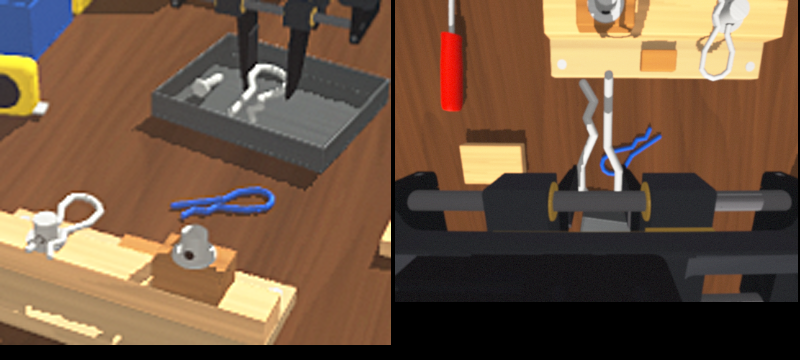

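Call:
{"op": "drive_tool", "data": {"targets": [{"jaw":0.2,"travel":[-0.03,0.005,0],"twist":0.02},{"jaw":0.2,"travel":[-0.065,0.011,0],"twist":0.04},{"jaw":0.2,"travel":[-0.1,0.018,0],"twist":0.06},{"jaw":0.2,"travel":[-0.135,0.024,0],"twist":0.08},{"jaw":0.2,"travel":[-0.17,0.03,0],"twist":0.1},{"jaw":0.2,"travel":[-0.205,0.036,0],"twist":0.12},{"jaw":0.2,"travel":[-0.23,0.04,0.01],"twist":0.13},{"jaw":0.2,"travel":[-0.236,0.041,0.02],"twist":0.13}]}}

```text
t: 6.22
eef_pos: [480.2, -295.8, 90.7]
tcp_rot: [-3.141, 0.0, 1.352]
ft_force: [-0.0, 0.2, -0.4]
opening: 0.357
grip_force: 30.0
```

Call:
{"op": "drive_tool", "data": {"targets": [{"jaw":0.2,"travel":[0,0,0.02],"twist":0},{"jaw":0.2,"travel":[0,0,0.045],"twist":0},{"jaw":0.2,"travel":[0,0,0.065],"twist":0},{"jaw":0.2,"travel":[0,0,0.085],"twist":0},{"jaw":0.2,"travel":[0,0,0.095],"twist":0},{"jaw":0.2,"travel":[0,0,0.1],"twist":0}]}}

```text
t: 6.72
eef_pos: [479.2, -291.1, -9.9]
tcp_rot: [-3.138, -0.002, 1.356]
ft_force: [0.6, -0.9, -0.0]
opening: 0.359
grip_force: 30.0
```

Call:
{"op": "drive_tool", "data": {"targets": [{"jaw":0.2,"travel":[0,0,0.007],"twist":0},{"jaw":0.2,"travel":[0,0,0.012],"twist":0},{"jaw":0.2,"travel":[0,0,0.012],"twist":0}]}}

```text
t: 6.97
eef_pos: [480.2, -292.4, -19.8]
tcp_rot: [-3.141, -0.0, 1.355]
ft_force: [0.1, -0.1, -0.1]
opening: 0.359
grip_force: 30.0
```

Run:
```python
from h import *
s=read_camera("side");w=read_camera("wrist");print(state()["eef_pos"],state()["ft_force"])
a=cv2.resize(s["frame"][150:240,285:415],None,fx=3,fy=3,interpolation=cv2.INTER_CUBIC)
b=cv2.resize(w["frame"],None,fx=.72,fy=.72)
o=np.zeros((360,800,3),np.uint8);o[:a.shape[0],:a.shape[1]]=a;o[:b.shape[0],395:395+b.shape[1]]=b
o=np.clip(o.astype(int)*1.5,0,255).astype(np.uint8)
cv2.imwrite("pics/w6.png",o[:,:,::-1])
```

```text
[ 480.43483527 -292.76953089  -18.93300677] [-0.80905203 -0.60046776 -1.33256057]
```

View pics/w6.png

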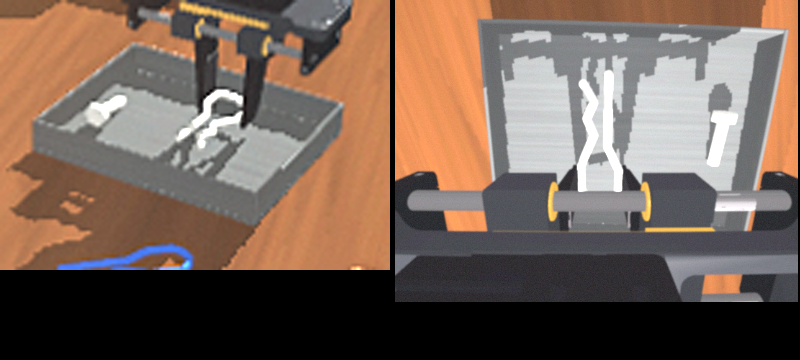

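The clip is held over the empty middle of the tray, its legs pointing up the image and clear of the bolt at (720,135). I'll take it a little lower in small steps, watching the force.

Call:
{"op": "drive_tool", "data": {"targets": [{"jaw":0.2,"travel":[0,0,0.002],"twist":0},{"jaw":0.2,"travel":[0,0,0.004],"twist":0},{"jaw":0.2,"travel":[0,0,0.006],"twist":0},{"jaw":0.2,"travel":[0,0,0.006],"twist":0}]}}

```text
t: 7.4
eef_pos: [480.1, -292.7, -25.5]
tcp_rot: [-3.141, 0.0, 1.355]
ft_force: [0.0, -0.1, -1.2]
opening: 0.356
grip_force: 30.0
```

Call:
{"op": "drive_tool", "data": {"targets": [{"jaw":0.2,"travel":[0,0,0.002],"twist":0},{"jaw":0.2,"travel":[0,0,0.002],"twist":0}]}}

```text
t: 7.57
eef_pos: [480.2, -292.6, -27.6]
tcp_rot: [-3.141, -0.0, 1.355]
ft_force: [-0.4, 0.1, -1.0]
opening: 0.358
grip_force: 30.0
```

Release slowly, then rise.

Call:
{"op": "drive_tool", "data": {"targets": [{"jaw":0.45,"travel":[0,0,0],"twist":0},{"jaw":0.5,"travel":[0,0,0],"twist":0},{"jaw":0.6,"travel":[0,0,0],"twist":0},{"jaw":0.65,"travel":[0,0,0],"twist":0},{"jaw":0.65,"travel":[0,0,0],"twist":0},{"jaw":0.65,"travel":[0,0,0],"twist":0},{"jaw":0.65,"travel":[0,0,-0.005],"twist":0},{"jaw":0.65,"travel":[0,0,-0.015],"twist":0}]}}

```text
t: 8.23
eef_pos: [479.7, -292.3, -12.7]
tcp_rot: [-3.14, -0.001, 1.355]
ft_force: [-0.2, -0.2, -0.1]
opening: 0.65
grip_force: 0.0
```

Call:
{"op": "drive_tool", "data": {"targets": [{"jaw":0.65,"travel":[0,0,-0.03],"twist":0},{"jaw":0.65,"travel":[0,0,-0.07],"twist":0},{"jaw":0.65,"travel":[-0.03,0,-0.11],"twist":0},{"jaw":0.65,"travel":[-0.06,0,-0.15],"twist":0},{"jaw":0.65,"travel":[-0.09,0,-0.18],"twist":0},{"jaw":0.65,"travel":[-0.1,0,-0.18],"twist":0},{"jaw":0.65,"travel":[-0.1,0,-0.18],"twist":0}]}}

```text
t: 8.82
eef_pos: [458.9, -394.6, 172.3]
tcp_rot: [3.136, 0.005, 1.352]
ft_force: [-1.4, 0.3, -0.7]
opening: 0.648
grip_force: 0.0
```

Run:
```python
from h import *
s=read_camera("side");w=read_camera("wrist")
o=np.zeros((420,800,3),np.uint8);o[:,:560]=w["frame"]
o[:180,560:]=cv2.resize(s["frame"][150:240,285:405],(240,180),interpolation=cv2.INTER_CUBIC)
o[200:380,560:]=cv2.resize(s["frame"][220:310,205:325],(240,180),interpolation=cv2.INTER_CUBIC)
cv2.imwrite("pics/w7.png",o[:,:,::-1])
```

```text
(no output)
```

View pics/w7.png

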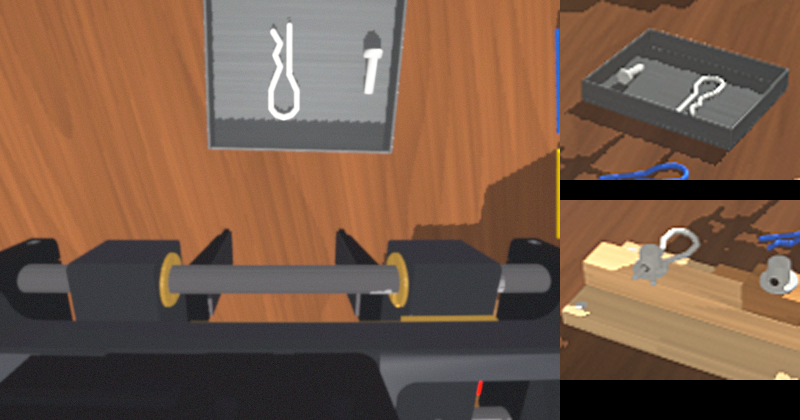

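The clip lies flat in the tray at (284,75) in the wrist view, clear of the bolt and the walls. The other clip is still in its lower pin and the stop block's pin is empty.

```bash
python3 -c "
from cell import job_done; print(job_done())"
```

```text
the job is handed in; nothing more can be done
None
```

The stop block's clip is out of its pin and lying flat in the steel tray, the lower pin's clip is still in place, and the job was handed in at about 9 s.

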